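Close the ferrule pot and lift off the outer cover alone

ROBOT

A 6-joint arm with a two-finger parallel gripper is mounted at the origin on the work surface. World frame = base frame: x ahead of the robot, y to its left, z up, the work surface at z = 0. Lengths are in m, angles in rad, forces in N, time in s.
With the tool pointing down it reaches from about 0.35 to 0.925 m from the base axis. Payload 6.4 kg.
Tool frame: the origin (TCP) lies at the very end of the fingers, on their centre line; the grasp point (between the pads) lies 19 mm behind it; z points along the fingers, y is the direction in which the jaws open and shut (so a half turn about z gives the same grasp; the last joint's range is limited). The gripper opens to 85 mm and grips with 20 to 120 N. Pads are 22 mm wide; open, the fingers measure 114 mm over their backs; the gripper's body (76 mm by 85 mm) begins 54 mm behind the grasp point. The pads swing forward as they close: fully open they stand 13 mm farther back than shut.
Start: joints at [-1.344, 0.245, 1.558, -0, 1.339, -0.174], TCP at [0.254, -0.598, 0.231] pointing down, gripper open.
Joint ranges: [-3.13, 3.13], [-1.02, 2.26], [0.13, 2.54], [-0.95, 4.09], [0.21, 2.88], [-2.74, 2.74]. Speed limits (rad/s): [2.57, 2.57, 3.14, 3.14, 3.14, 3.14].

INTERFACE

Orientations are given as a unit quaternion [x, y, z, w].
In Python, from plant import observe, read_camera, calibration, hand_in, look_for, tip_of gives the robot as it stands.
- The arm moves only by the tool apply_moves, never from a script. Its argument "rows" is text: rows parted by semicolons, each of 7 numbers parted by spaces: the turn, a rotation vector about the tool's x, y, z in degrees, then the shift along the tool's x, y, z in cm, then the opening, from -1 (shut) to 1 (fully open), so that 0 is half open. A call has 1 to 5 rows; each row shifts and turns the commanded pose from where the row before left it, along the tool's axes as they then stand; what a row does not reach is not made up. A row lasts 1/12 s, in which the tool goes at most 41.7 mm and 7.16 degrees, less where a joint would pass 70% of its speed; a pose out of reach is approached as far as the arm can. A call is refused whole if a number of a shift passes 4.17 or a number of a turn 7.16, either way. A call with a gripper value outside its range is refused whole. The fingers move at their own pace and stop on an object; "squeeze" is the grip in N (left out, the last holds). Time passes only in rows, so rows that do not move let the fingers close. It gives the time, the measured TCP pose, the force and the opening at its end, in the units of the state.
- observe(): the state, without advancing time (a new reading comes with each control period).
- read_camera(name): name is "side" or "top" or "wrist"; returns (picture, depth): 384x512x3 uint8, red, green, blue; 384x512 float32, m along the optical axis (not along the pixel's ray), 0 where there is no reading.
- calibration(name): a dict with "vertical_fov" (degrees; the focal length in pixels is half the picture's height over the tangent of half this angle, whatever the lens; pixels are square), "cx", "cy" (the principal point, pixels), "extrinsics" (4x4, takes a point from world to camera coordinates). Camera axes: x right, y down, z forward; pixel columns grow to the right and rows downward; lengths in m; the calibration is good to about 2 mm. A picture is of the moment at which its call begins: read the wrist's pose just before it. calibration takes no time and is no camera call; for the wrist camera it gives the pose at the moment of the call.
- hand_in(): hands the job in, once; it reports no verdict.
Trained networks look in the newest picture that a camera, given by its name, has taken for a name from the list of things; names that differ only in an ending like _2 or _b are one class to them, and where a whole thing is asked for, a point or a joint stands for the part that bears it (a point fixed in the world has none). Each returns a list of dicts, best first, with "p" (0 to 1); they miss things now and then, are a little off and sometimes report something else, mostly with a low value. They report only what shows in the picture. A call takes as long as a camera call. They do not tell look-alikes from the thing itself.
- look_for(query, camera): "rect" ([left, top, right, bottom] in pixels, round what is visible of it).
- tip_of(query, camera): "position" ([column, row] in pixels: a listed point, or the origin of a listed thing).
The state is a dict: "clock": time; "qpos": joint angles; "joint_vel": joint speeds; "joint_efforts": joint torques, N m; "position": TCP position; "tcp_rot": TCP orientation; "wrist_force": force on the tool from outside, world axes, zero at the start; "wrist_torque": the same for the moment, N m; "opening": finger opening in m.
Only numpy, scipy, OpenCV 4.12 (cv2) and the standard library are available. Lean on these libraries where they do the work, as an engineer would, in place of code of your own. Each camera call takes 0.05 s, during which the arm holds its last target.

TASK

The two covers of the wide ferrule pot stand nested, one over the other, on a wooden rest. Pick both up together by the post of the inner cover, which stands up through the collar of the outer one, and lower them gently, still nested, onto the wide pot until the inner cover sits fully home in its mouth. Then lift the outer cover off alone, leaving the inner one seated and undisturbed, and finish while still holding the outer cover level over the pot, a few centimetres clear of the post, so that I can oil its rim; leave everything else on the bench where it is.

Things in the scene. Friction and masses are not known exactly. Their poses are not given: they have to be found in the camera images.
- pot: Wide open round pot of white glazed stoneware with brass ferrules lying low inside, fixed to the bench: 94 mm outside diameter, 84 mm inside (5 mm wall), 70 mm high. Origin: centre of its underside, on the bench; z up.
- rest: Round flat wooden rest fixed to the bench, 90 mm diameter, 15 mm high, on which the nested covers stand at the start (mostly hidden by them). Origin: centre of its underside, on the bench.
- inner_cover: Inner cover, black iron, loose, 0.32 kg. Plug 76 mm across, 12 mm high (lowest 6 mm taper to 66 mm), 4 mm play in the pot; flange 92 mm across, 6 mm thick, rests on the pot rim; smooth round post 22 mm across. Origin: centre of plug underside, z along the post; flange underside z = 12 mm, top 18, post top 72. Seated, its origin is 58 mm above the pot's. Starts on the rest.
- outer_cover: Outer cover, copper, 0.26 kg, lies loose on the inner's flange, which carries it. Skirt 116 mm outside, 108 inside; flat plate; round collar 44 mm across with a 30 mm hole for the post. Origin: centre of skirt's lower edge; plate underside z = 16 mm, top 22, collar top 48. Nested, origin 2 mm above the inner's, post 22 mm proud of the collar; it clears the post after rising 70 mm.
- jar: Bystander: narrow white stoneware jar, loose and empty, 62 mm across, 85 mm high; not the pot to cover. Origin: centre of its underside.
- ferrule_sleeve: Bystander: brass ferrule sleeve standing on end, 24 mm across, 20 mm high. Origin: centre of its underside.
- coupling: Bystander: copper pipe coupling standing on end, 29 mm across, 34 mm high. Origin: centre of its underside.
- iron_cap: Bystander: black iron pipe cap, 42 mm across, 28 mm high. Origin: centre of its underside.
- stopper: Bystander: white ceramic sink stopper, 48 mm across, 35 mm high. Origin: centre of its underside.
- wrench: Bystander: dark steel wrench lying flat, 190 mm long. Origin: middle of its underside.
Not all that is in view belongs to the job. Of the things like the outer_cover, leave any that is green or purple; of the rest the larger one is meant.

How it is judged:
By the outcome, as a careful person would: the job done as asked, in the order asked, and still so for the second after the job is handed in, while the arm keeps its last pose, push and grip.
It also fails if it takes over 43 s, if anything falls off the work surface, if the arm or the gripper's body presses on something with over 40 N, if the wrist force passes 120 N, or if a joint passes its speed limit or range.

## Working session

There is one attempt and no reset: what is moved stays moved. The work goes in short steps, Python scripts to look and compute and a tool call to move; the robot and the scene stay as the last step left them, time stands still between calls to the robot, and variables do not carry over. Pictures are saved under pics/ and viewed, and the job is handed in when it is done.

Besides the shell and the picture viewer there is one more tool, called after ">>>" as name(argument=value, ...) on one line, values as JSON. apply_moves: Moves the arm, as the interface text tells. Its arguments: {"type":"object","properties":{"rows":{"type":"string"},"squeeze":{"type":"number"}},"required":["rows"]}

```bash
mkdir -p pics; ls
cat > h.py <<'E'
import numpy as np, cv2
from plant import *
from scipy.spatial.transform import Rotation as R
def K(c):
    f=192/np.tan(np.radians(c["vertical_fov"])/2); return f,c["cx"],c["cy"]
def cloud(name,save=None):
    c=calibration(name); p,d=read_camera(name)
    if save: cv2.imwrite("pics/"+save,p[:,:,::-1])
    f,cx,cy=K(c); v,u=np.mgrid[0:384,0:512]
    P=np.stack([(u-cx)/f*d,(v-cy)/f*d,d],-1)
    E=np.array(c["extrinsics"]); W=(P-E[:3,3])@E[:3,:3]
    W[d==0]=np.nan
    return p,d,W
E
python3 - <<'E'
from h import *
for n in("top","side","wrist"):
    p,d,W=cloud(n,n+"0.png"); np.save(n+"0.npy",W)
    for q in ("pot","inner_cover","outer_cover","rest","jar"):
        print(n,q,[(np.round(r["rect"]).tolist(),round(r["p"],2)) for r in look_for(q,n)][:4])
s=observe();print(s)
E
```

```text
pics
top pot [([275.0, 186.0, 313.0, 218.0], 0.67)]
top inner_cover [([224.0, 182.0, 233.0, 190.0], 0.58)]
top outer_cover [([238.0, 93.0, 269.0, 125.0], 0.9), ([211.0, 118.0, 236.0, 148.0], 0.75), ([206.0, 167.0, 248.0, 209.0], 0.63), ([194.0, 228.0, 235.0, 267.0], 0.59)]
top rest []
top jar [([126.0, 187.0, 156.0, 213.0], 0.97)]
side pot [([253.0, 187.0, 269.0, 186.0], 0.62), ([221.0, 186.0, 266.0, 240.0], 0.58)]
side inner_cover [([255.0, 143.0, 266.0, 156.0], 0.63)]
side outer_cover [([308.0, 156.0, 344.0, 184.0], 0.79), ([168.0, 154.0, 215.0, 186.0], 0.71), ([343.0, 174.0, 383.0, 206.0], 0.69), ([238.0, 151.0, 285.0, 185.0], 0.68)]
side rest [([245.0, 183.0, 278.0, 188.0], 0.39)]
side jar [([230.0, 104.0, 252.0, 136.0], 0.6), ([299.0, 130.0, 314.0, 145.0], 0.41)]
wrist pot []
wrist inner_cover []
wrist outer_cover []
wrist rest []
wrist jar []
{'clock': 0.9, 'qpos': array([-1.34410240e+00,  2.45105797e-01,  1.55779552e+00,  2.46884810e-05,
        1.33865841e+00, -1.74072632e-01]), 'joint_vel': array([ 0.00026506, -0.00075281, -0.0002871 , -0.00051488,  0.00107742,
        0.00073921]), 'joint_efforts': array([ 1.35255582e-04, -4.29509676e+01, -3.26427948e+01, -2.12544724e-04,
        3.89050865e-04, -1.94698849e-06]), 'position': array([ 0.25361379, -0.5985075 ,  0.23128895]), 'tcp_rot': array([9.79990925e-01, 1.99042174e-01, 1.24421213e-05, 1.61413401e-05]), 'wrist_force': array([ 0.06421244, -0.47633757, -0.52608446]), 'wrist_torque': array([-0.04911335,  0.04205171, -0.02645455]), 'opening': 0.08519503324243963}
```

Run:
```python
import cv2
a=cv2.imread("pics/top0.png");cv2.imwrite("pics/top0c.png",cv2.resize(a[70:290,110:340],None,fx=3.0,fy=2.7,interpolation=2)[:600])
b=cv2.imread("pics/side0.png");cv2.imwrite("pics/side0c.png",cv2.resize(b[80:260,140:400],None,fx=3,fy=3,interpolation=2))
```

```text
(no output)
```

View pics/top0c.png

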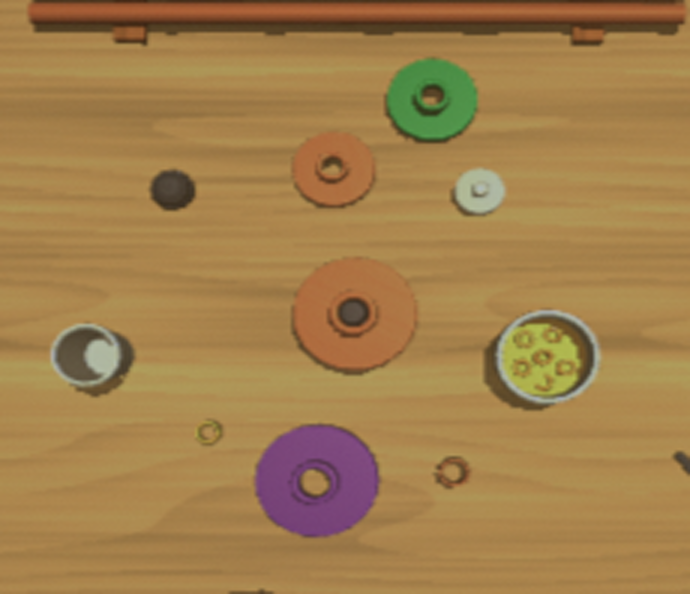

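View pics/side0c.png

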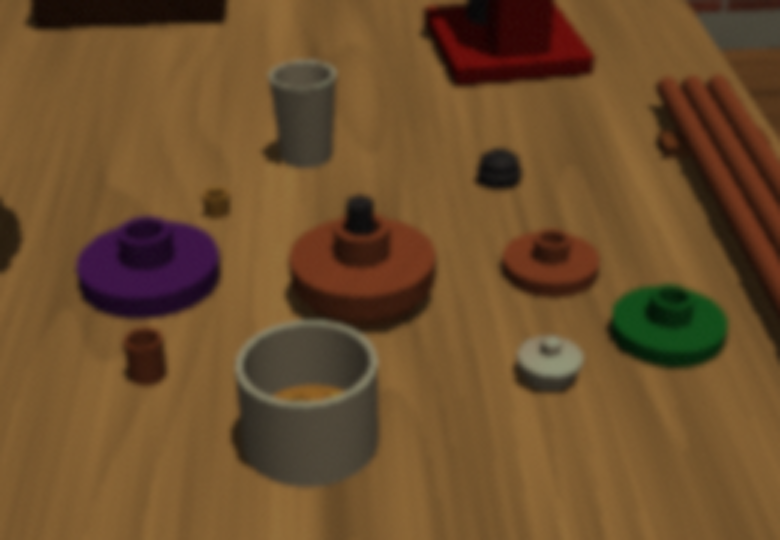

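View pics/top0.png

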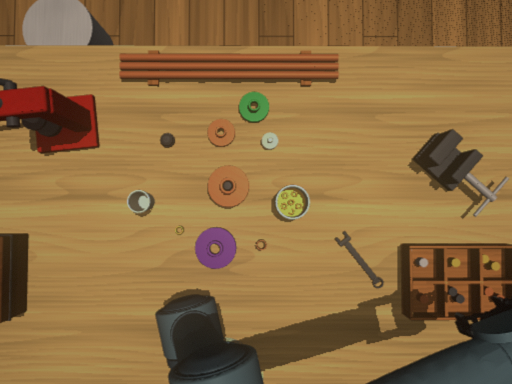

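The large copper disc at top pixel (227,186), with the black post through its collar, is the target. The others are a green one at (254,108), a purple one at (215,247) and a smaller copper one at (221,132) with an empty collar. The pot with ferrules is at (292,202), and the narrow jar at (140,202) is a bystander.

Run:
```python
from h import *
a=cv2.imread("pics/top0.png");cv2.imwrite("pics/crop1.png",cv2.resize(a[150:250,190:330],None,fx=5,fy=5,interpolation=2))
for n in("top","side"):
    print(calibration(n))
    W=np.load(n+"0.npy"); im=cv2.imread(f"pics/{n}0.png")
    z=W[...,2]
    def fit(m,name):
        q=W[m]
        if len(q)<5: print(n,name,len(q));return
        (cx,cy),r=cv2.minEnclosingCircle(q[:,:2].astype(np.float32)); print(n,name,len(q),"ctr",round(cx,4),round(cy,4),"r",round(r,4),"mean",q.mean(0).round(4))
    boxes={"top":((160,215,200,255),(178,225,268,320)),"side":((138,190,232,292),(180,245,215,272))}[n]
    for nm,b,ranges in (("cov",boxes[0],((.03,.048),(.052,.069),(.078,.095))),("pot",boxes[1],((.062,.078),))):
        box=np.zeros(z.shape,bool);box[b[0]:b[1],b[2]:b[3]]=1
        for lo,hi in ranges: fit(box&(z>lo)&(z<hi),(nm,lo,hi))
```

```text
{'vertical_fov': 48.09446352350764, 'cx': 256.8094958716251, 'cy': 185.70557011022495, 'extrinsics': array([[-8.74110450e-04, -9.99966538e-01,  8.13375773e-03,
        -1.00083471e-01],
       [-9.99133824e-01,  5.34932949e-04, -4.16090911e-02,
         5.41536348e-01],
       [ 4.16033478e-02, -8.16308341e-03, -9.99100859e-01,
         1.21294339e+00],
       [ 0.00000000e+00,  0.00000000e+00,  0.00000000e+00,
         1.00000000e+00]])}
top ('cov', 0.03, 0.048) 1173 ctr 0.5411 -0.0188 r 0.058 mean [ 0.5406 -0.0194  0.0386]
top ('cov', 0.052, 0.069) 119 ctr 0.5408 -0.0195 r 0.022 mean [ 0.5402 -0.02    0.0635]
top ('cov', 0.078, 0.095) 51 ctr 0.5401 -0.0199 r 0.0107 mean [ 0.5398 -0.0198  0.0868]
top ('pot', 0.062, 0.078) 202 ctr 0.4963 -0.1952 r 0.047 mean [ 0.4964 -0.1965  0.0691]
{'vertical_fov': 48.44263170951867, 'cx': 260.27888810152916, 'cy': 185.68731675194496, 'extrinsics': array([[ 0.99866771, -0.04709666, -0.02108835, -0.54185668],
       [-0.04449246, -0.57887291, -0.81420303, -0.00609554],
       [ 0.02613877,  0.81405655, -0.58019713,  1.03015677],
       [ 0.        ,  0.        ,  0.        ,  1.        ]])}
side ('cov', 0.03, 0.048) 922 ctr 0.543 -0.0204 r 0.0598 mean [ 0.5424 -0.0365  0.0389]
side ('cov', 0.052, 0.069) 208 ctr 0.5189 -0.0786 r 0.0852 mean [ 0.5375 -0.0446  0.0623]
side ('cov', 0.078, 0.095) 69 ctr 0.5421 -0.0225 r 0.0119 mean [ 0.5422 -0.0242  0.0847]
side ('pot', 0.062, 0.078) 475 ctr 0.4997 -0.1963 r 0.0483 mean [ 0.4983 -0.1989  0.0677]
```

View pics/crop1.png

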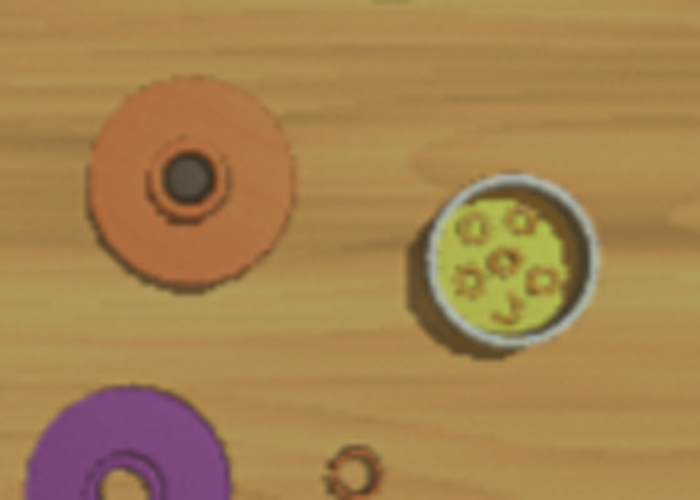

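>>> apply_moves(rows="0 0 5.74 1.5 -3.5 0 1; 0 0 5.74 1.5 -3.5 0 1; 0 0 5.74 1.5 -3.5 0 1; 0 0 5.74 1.5 -3.5 0 1; 0 0 0 1.5 -3.5 0 1", squeeze=80)

```text
clock: 1.32
position: [0.2916, -0.4122, 0.2312]
tcp_rot: [1.0, -0.002, -0.0, -0.0]
wrist_force: [0.9, -0.6, 0.4]
opening: 0.0849
```

>>> apply_moves(rows="0 0 0 2.4 -3.3 0 1; 0 0 0 2.4 -3.3 0 1; 0 0 0 2.4 -3.3 0 1; 0 0 0 2.4 -3.3 0 1; 0 0 0 2.4 -3.3 0 1")

```text
clock: 1.73
position: [0.4127, -0.2472, 0.2317]
tcp_rot: [1.0, -0.0, 0.0, 0.0]
wrist_force: [0.3, -0.5, 0.4]
opening: 0.0854
```

>>> apply_moves(rows="0 0 0 2.4 -3.3 0 1; 0 0 0 2.4 -3.3 0 1; 0 0 0 2.4 -3.3 0 1; 0 0 0 2.4 -3.3 0 1; 0 0 0 0 0 0 1")

```text
clock: 2.15
position: [0.5104, -0.1118, 0.2316]
tcp_rot: [1.0, 0.004, 0.001, -0.001]
wrist_force: [1.0, 0.6, 0.1]
opening: 0.0858
```

Run:
```python
from h import *
print(observe()["position"])
p,d,W=cloud("wrist","w1.png");np.save("w1.npy",W)
```

```text
[ 0.51041974 -0.11176612  0.23158746]
```

View pics/w1.png

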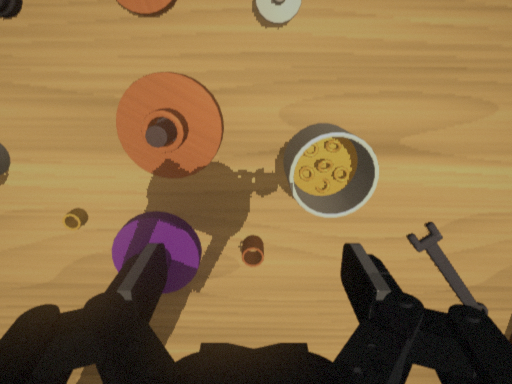

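The wrist view shows the nested covers with the post at about (160,131) and the pot mouth at about (335,172).

Run:
```python
from h import *
from scipy.optimize import least_squares
W=np.load("w1.npy");z=W[...,2]
def fit(b,lo,hi,r0=None):
    m=np.zeros(z.shape,bool);m[b[0]:b[1],b[2]:b[3]]=1;m&=(z>lo)&(z<hi);q=W[m]
    (cx,cy),r=cv2.minEnclosingCircle(q[:,:2].astype(np.float32));print(lo,len(q),round(cx,4),round(cy,4),round(r,4),q.mean(0).round(4))
fit((60,185,110,230),.033,.046);fit((60,185,110,230),.058,.072);fit((60,185,110,230),.08,.095);fit((120,225,280,390),.066,.076)
print(observe()["position"],R.from_quat(observe()["tcp_rot"]).as_matrix().round(3))
```

```text
0.033 7279 0.5416 -0.0194 0.0579 [ 0.5454 -0.021   0.0379]
0.058 831 0.5416 -0.0194 0.0221 [ 0.5441 -0.0224  0.0635]
0.08 431 0.5412 -0.0199 0.011 [ 0.5414 -0.0206  0.0855]
0.066 1319 0.4972 -0.1953 0.047 [ 0.4993 -0.1963  0.0687]
[ 0.50912184 -0.11403545  0.23136418] [[ 1.     0.006  0.   ]
 [ 0.006 -1.     0.   ]
 [ 0.    -0.    -1.   ]]
```

>>> apply_moves(rows="0 0 0 1.1 -3.1 0 1; 0 0 0 1.1 -3.1 0 1; 0 0 0 1.0 -3.2 0 1; 0 0 0 0 0 4 1; 0 0 0 0 0 3 1")

```text
clock: 2.62
position: [0.5408, -0.0225, 0.1616]
tcp_rot: [1.0, 0.001, 0.002, 0.001]
wrist_force: [-0.3, -0.2, -1.0]
opening: 0.0854
```

>>> apply_moves(rows="0 0 0 0 0 2 1; 0 0 0 0 0 0 1; 0 0 0 0 0 0 1")

```text
clock: 2.87
position: [0.5391, -0.0236, 0.1407]
tcp_rot: [1.0, -0.001, -0.001, -0.0]
wrist_force: [0.4, 0.5, 1.0]
opening: 0.0855
```

>>> apply_moves(rows="0 0 0 0.2 -0.4 2 1; 0 0 0 0 0 2 1; 0 0 0 0 0 1.5 1; 0 0 0 0 0 0 1; 0 0 0 0 0 0 1")

```text
clock: 3.28
position: [0.5427, -0.0197, 0.0878]
tcp_rot: [1.0, -0.0, 0.001, 0.0]
wrist_force: [0.8, -0.3, 0.5]
opening: 0.0852
```

Run:
```python
from h import *
for i in range(6):
    s=observe();print(s["clock"],s["position"].round(4),s["wrist_force"].round(2),R.from_quat(s["tcp_rot"]).as_rotvec().round(4)); 
    if i<4: p,d,W=cloud("wrist","w2.png")
np.save("w2.npy",W)
```

```text
3.2833 [ 0.5427 -0.0197  0.0878] [ 0.85 -0.31  0.5 ] [ 3.1411e+00 -1.1000e-03  2.7000e-03]
3.3333 [ 0.5433 -0.0197  0.0886] [ 0.44 -0.68  0.08] [ 3.1407e+00 -8.0000e-04  5.3000e-03]
3.3833 [ 0.5435 -0.0197  0.0887] [ 0.49 -0.36  0.16] [ 3.1406e+00 -7.0000e-04  6.1000e-03]
3.4333 [ 0.5434 -0.0196  0.0887] [0.49 0.37 0.62] [ 3.1406e+00 -5.0000e-04  6.2000e-03]
3.4833 [ 0.5432 -0.0194  0.0884] [ 0.2  -0.41  0.21] [ 3.1407e+00 -4.0000e-04  5.5000e-03]
3.4833 [ 0.5432 -0.0194  0.0884] [ 0.2  -0.41  0.21] [ 3.1407e+00 -4.0000e-04  5.5000e-03]
```

View pics/w2.png

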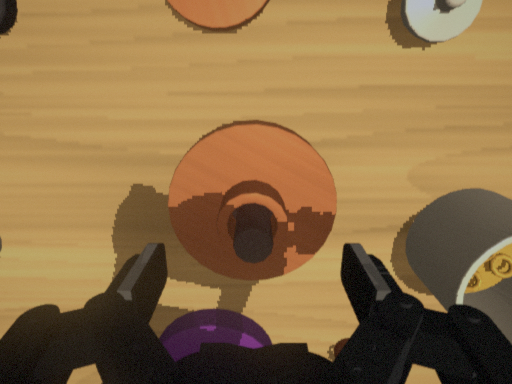

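The post stands midway between the fingers, with its top at about (253,240). I'll go down to the grasp and close.

>>> apply_moves(rows="0 0 0 -0.15 0 1 1; 0 0 0 0 0 0.7 1; 0 0 0 0 0 0.3 1; 0 0 0 0 0 0 1; 0 0 0 0 0 0 1")

```text
clock: 3.9
position: [0.5399, -0.0188, 0.0657]
tcp_rot: [1.0, 0.0, -0.001, -0.0]
wrist_force: [-0.1, -0.0, 0.9]
opening: 0.0852
```

>>> apply_moves(rows="0 0 0 0 0 0 1; 0 0 0 0 0 0 1; 0 0 0 0 0 0 1")

```text
clock: 4.15
position: [0.5406, -0.019, 0.0666]
tcp_rot: [1.0, 0.0, 0.0, 0.0]
wrist_force: [0.2, -0.3, -0.5]
opening: 0.0853
```

>>> apply_moves(rows="0 0 0 0 0 -0.1 1; 0 0 0 0 0 0 -1; 0 0 0 0 0 0 -1; 0 0 0 0 0 0 -1; 0 0 0 0 0 0 -1", squeeze=80)

```text
clock: 4.57
position: [0.5403, -0.0189, 0.0673]
tcp_rot: [1.0, 0.0, -0.0, -0.0]
wrist_force: [0.2, -0.4, -0.3]
opening: 0.0387
```

>>> apply_moves(rows="0 0 0 0 0 0 -1; 0 0 0 0 0 0 -1; 0 0 0 0 0 0 -1; 0 0 0 0 0 0 -1; 0 0 0 0 0 0 -1")

```text
clock: 4.98
position: [0.5404, -0.0191, 0.0676]
tcp_rot: [1.0, 0.0, -0.0, 0.0]
wrist_force: [-3.2, -2.0, 5.4]
opening: 0.0189
```

Run:
```python
from h import *
s=observe();print(s["clock"],s["position"].round(4),s["wrist_force"].round(2),s["opening"])
p,d,W=cloud("side","s2.png");cv2.imwrite("pics/s2c.png",cv2.resize(p[100:250,170:350,::-1],None,fx=4,fy=4))
cloud("wrist","w3.png")
```

```text
4.9833 [ 0.5404 -0.0191  0.0676] [-3.16 -1.98  5.43] 0.018941233935184366
```

View pics/s2c.png

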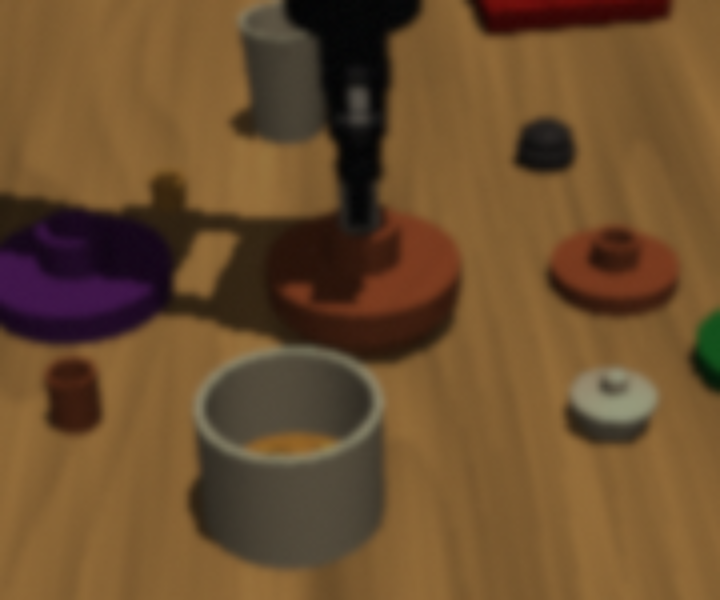

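View pics/w3.png

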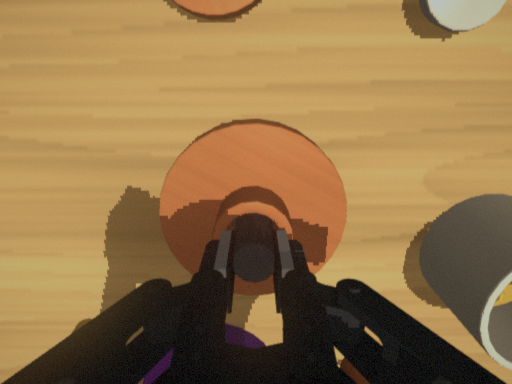

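>>> apply_moves(rows="0 0 0 0 0 0 -1; 0 0 0 0 0 -0.1 -1; 0 0 0 0 0 -0.2 -1; 0 0 0 0 0 -0.4 -1; 0 0 0 0 0 0 -1")

```text
clock: 5.5
position: [0.5401, -0.0187, 0.0741]
tcp_rot: [1.0, 0.0, -0.0, -0.0]
wrist_force: [0.8, -0.4, -4.9]
opening: 0.0191
```

>>> apply_moves(rows="0 0 0 0 0 -0.4 -1; 0 0 0 0 0 -0.6 -1; 0 0 0 0 0 -0.6 -1; 0 0 0 0 0 0 -1; 0 0 0 0 0 0 -1")

```text
clock: 5.92
position: [0.5409, -0.019, 0.0911]
tcp_rot: [1.0, 0.0, 0.001, 0.0]
wrist_force: [0.2, -0.3, -5.0]
opening: 0.0191
```

Run:
```python
from h import *
s=observe();print(s["clock"],s["position"].round(4),s["wrist_force"].round(2),s["wrist_torque"].round(2),s["opening"])
p,d,W=cloud("side","s3.png");cv2.imwrite("pics/s3c.png",cv2.resize(p[100:250,170:350,::-1],None,fx=4,fy=4))
```

```text
5.9167 [ 0.5409 -0.019   0.0911] [ 0.24 -0.32 -5.03] [ 0.01  0.02 -0.04] 0.019109011586403605
```

View pics/s3c.png

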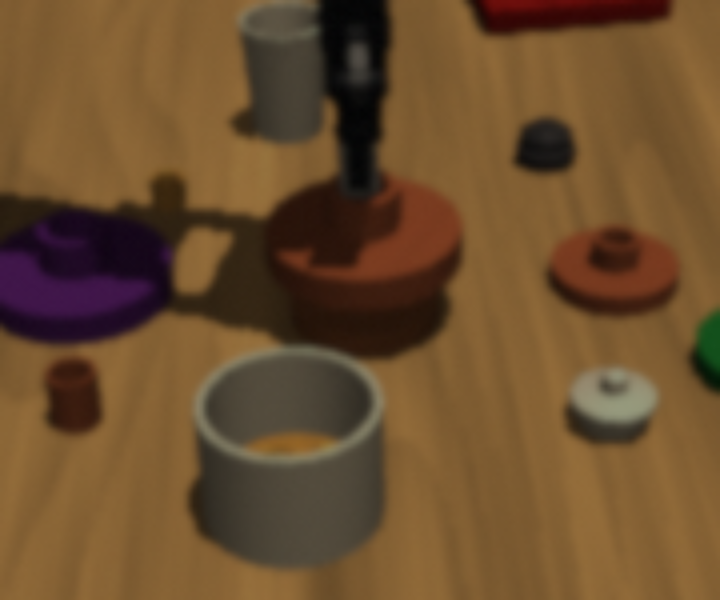

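>>> apply_moves(rows="0 0 0 0 0 -1.5 -1; 0 0 0 0 0 -2 -1; 0 0 0 0 0 -2 -1; 0 0 0 0 0 -1.5 -1; 0 0 0 -0.4 1.4 0 -1")

```text
clock: 6.38
position: [0.5389, -0.0321, 0.1641]
tcp_rot: [1.0, 0.001, 0.004, 0.0]
wrist_force: [1.1, -1.0, -4.5]
opening: 0.019
```

>>> apply_moves(rows="0 0 0 -0.6 2.4 0 -1; 0 0 0 -0.6 2.6 0 -1; 0 0 0 -0.6 2.6 0 -1; 0 0 0 -0.6 2.6 0 -1; 0 0 0 -0.6 2.4 0 -1")

```text
clock: 6.8
position: [0.5056, -0.1601, 0.16]
tcp_rot: [1.0, -0.0, -0.0, -0.0]
wrist_force: [0.2, 0.6, -5.2]
opening: 0.0189
```

>>> apply_moves(rows="0 0 0 -0.6 2.2 0 -1; 0 0 0 -0.4 1.4 0 -1; 0 0 0 0 0 0 -1; 0 0 0 0 0 0 -1; 0 0 0 0 0 0 -1")

```text
clock: 7.22
position: [0.4962, -0.1943, 0.1599]
tcp_rot: [1.0, 0.0, -0.0, -0.0]
wrist_force: [-0.7, 0.2, -5.3]
opening: 0.0188
```

Run:
```python
from h import *
for n in ("side","top","wrist"):
    p,d,W=cloud(n,n+"4.png")
    z=W[...,2]; hsv=cv2.cvtColor(p,cv2.COLOR_RGB2HSV)
    m=(abs(W[...,0]-.497)<.07)&(abs(W[...,1]+.195)<.07)&(z>.125)&(z<.14)
    q=W[m]; (cx,cy),r=cv2.minEnclosingCircle(q[:,:2].astype(np.float32)); print(n,len(q),cx,cy,r,q.mean(0))
    A=np.c_[q[:,:2]-[.497,-.195],np.ones(len(q))];print(np.linalg.lstsq(A,q[:,2],rcond=None)[0].round(4))
    if n=="side": cv2.imwrite("pics/s4c.png",cv2.resize(p[90:270,160:340,::-1],None,fx=3.3,fy=3.3))
s=observe();print(s["clock"],s["position"].round(4))
```

```text
side 1376 0.49934130907058716 -0.19293242692947388 0.05902556702494621 [ 0.49898264 -0.2080412   0.131445  ]
[-0.0015  0.0133  0.1316]
top 216 0.48963382840156555 -0.18075451254844666 0.05618836358189583 [ 0.46000884 -0.17344234  0.13109264]
[-0.0029  0.0003  0.131 ]
wrist 17562 0.49804648756980896 -0.19140566885471344 0.05806580185890198 [ 0.51365994 -0.19088055  0.13036023]
[-0.0021 -0.0032  0.1304]
7.3667 [ 0.4965 -0.1941  0.1601]
```

View pics/s4c.png

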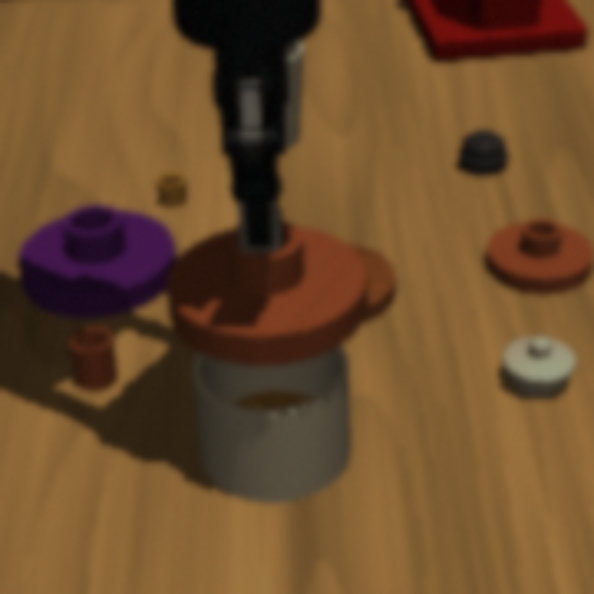

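View pics/wrist4.png

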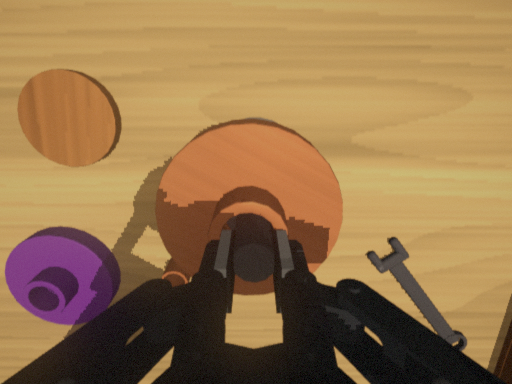

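>>> apply_moves(rows="0 0 0 0 0.1 0.7 -1; 0 0 0 0 0 1.0 -1; 0 0 0 0 0 0.8 -1; 0 0 0 0 0 0.4 -1; 0 0 0 0 0 0 -1")

```text
clock: 7.78
position: [0.4952, -0.1951, 0.1291]
tcp_rot: [1.0, 0.0, -0.002, -0.001]
wrist_force: [0.1, -0.1, -5.7]
opening: 0.0189
```

>>> apply_moves(rows="0 0 0 0 0 0.2 -1; 0 0 0 0 0 0.2 -1; 0 0 0 0 0 0.2 -1; 0 0 0 0 0 0 -1")

```text
clock: 8.12
position: [0.4963, -0.1959, 0.1251]
tcp_rot: [1.0, 0.0, -0.0, -0.0]
wrist_force: [-0.4, 0.3, -5.0]
opening: 0.0189
```

>>> apply_moves(rows="0 0 0 0 0 0.2 -1; 0 0 0 0 0 0.2 -1; 0 0 0 0 0 0.2 -1; 0 0 0 0 0 0.2 -1; 0 0 0 0 0 0 -1")

```text
clock: 8.53
position: [0.496, -0.1957, 0.1167]
tcp_rot: [1.0, 0.0, -0.0, -0.0]
wrist_force: [0.3, -0.5, -6.1]
opening: 0.019
```

>>> apply_moves(rows="0 0 0 0 0 0.1 -1; 0 0 0 0 0 0.1 -1; 0 0 0 0 0 0.1 -1; 0 0 0 0 0 0.1 -1; 0 0 0 0 0 0 -1")

```text
clock: 8.95
position: [0.4962, -0.1958, 0.113]
tcp_rot: [1.0, 0.0, -0.0, -0.0]
wrist_force: [-0.2, -0.0, -5.1]
opening: 0.0192
```

Plug is in the mouth without contact; final 2–3 mm slowly.

>>> apply_moves(rows="0 0 0 0 0 0.05 -1; 0 0 0 0 0 0.05 -1; 0 0 0 0 0 0.05 -1; 0 0 0 0 0 0 -1")

```text
clock: 9.28
position: [0.4963, -0.1959, 0.1117]
tcp_rot: [1.0, 0.0, -0.0, -0.0]
wrist_force: [0.4, 0.1, -4.9]
opening: 0.0191
```

>>> apply_moves(rows="0 0 0 0 0 0.05 -1; 0 0 0 0 0 0.05 -1; 0 0 0 0 0 0 -1")

```text
clock: 9.53
position: [0.4964, -0.1959, 0.1107]
tcp_rot: [1.0, 0.0, -0.0, -0.0]
wrist_force: [-0.1, 0.1, -6.2]
opening: 0.0195
```

>>> apply_moves(rows="0 0 0 0 0 0.05 -1; 0 0 0 0 0 0.05 -1; 0 0 0 0 0 0 -1")

```text
clock: 9.78
position: [0.4964, -0.196, 0.1106]
tcp_rot: [1.0, 0.0, -0.0, 0.0]
wrist_force: [-4.6, 2.1, 3.4]
opening: 0.0188
```

>>> apply_moves(rows="0 0 0 0 0 0.04 -1; 0 0 0 0 0 0.03 -1; 0 0 0 0 0 0 -1")

```text
clock: 10.03
position: [0.4964, -0.196, 0.1106]
tcp_rot: [1.0, 0.0, -0.0, 0.0]
wrist_force: [-6.3, 3.0, 8.2]
opening: 0.0194
```

Run:
```python
from h import *
for n in ("side","wrist"):
    p,d,W=cloud(n,n+"5.png")
    z=W[...,2]
    m=(abs(W[...,0]-.497)<.07)&(abs(W[...,1]+.195)<.07)&(z>.076)&(z<.09)
    q=W[m]; (cx,cy),r=cv2.minEnclosingCircle(q[:,:2].astype(np.float32)); print(n,len(q),cx,cy,r,q.mean(0))
    A=np.c_[q[:,:2]-[.497,-.195],np.ones(len(q))];print(np.linalg.lstsq(A,q[:,2],rcond=None)[0].round(4))
    if n=="side": cv2.imwrite("pics/s5c.png",cv2.resize(p[90:270,160:340,::-1],None,fx=3.3,fy=3.3))
```

```text
side 1354 0.498069703578949 -0.19369469583034515 0.05958717688918114 [ 0.49919011 -0.20851655  0.08214588]
[-0.0016  0.013   0.0823]
wrist 17514 0.4979917109012604 -0.19318395853042603 0.058172378689050674 [ 0.51366062 -0.19273389  0.08095854]
[-0.0022 -0.0014  0.081 ]
```

View pics/s5c.png

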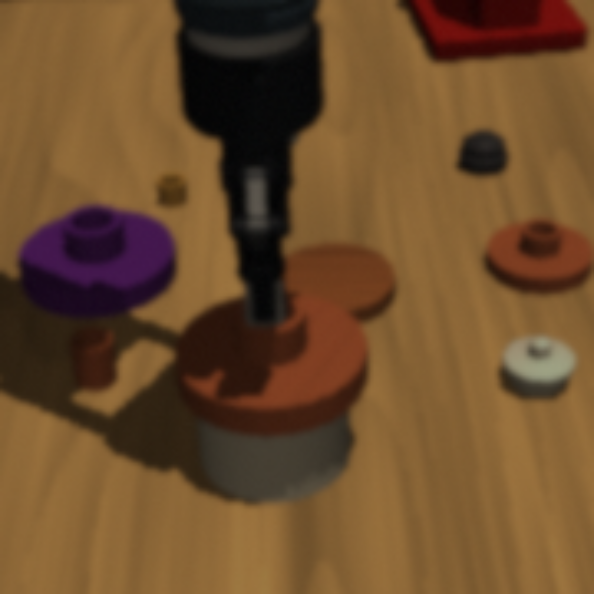

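The covers sit level on the pot: the plate top is at 82 mm against a nominal 82, and contact came at the expected height. I'll ease the push and release.

>>> apply_moves(rows="0 0 0 0 0 -0.08 -1; 0 0 0 0 0 0 -1; 0 0 0 0 0 0 0; 0 0 0 0 0 0 1; 0 0 0 0 0 0 1")

```text
clock: 10.55
position: [0.4969, -0.1963, 0.1101]
tcp_rot: [1.0, -0.0, 0.001, 0.0]
wrist_force: [-0.5, 0.4, 0.5]
opening: 0.0543
```

>>> apply_moves(rows="0 0 0 0 0 0 1; 0 0 0 0 0 0 1; 0 0 0 0 0 0 1; 0 0 0 0 0 0 1; 0 0 0 0 0 0 1")

```text
clock: 10.97
position: [0.4964, -0.1959, 0.1099]
tcp_rot: [1.0, 0.0, 0.0, 0.0]
wrist_force: [0.4, 0.6, 0.3]
opening: 0.0853
```

Run:
```python
from h import *
s=observe();print(s["clock"],s["position"].round(4),s["wrist_force"].round(2),s["opening"])
p,d,W=cloud("wrist","w6.png");z=W[...,2]
for lo,hi,rr in ((.076,.09,.07),(.1,.112,.04),(.124,.136,.025)):
    m=(np.hypot(W[...,0]-.497,W[...,1]+.195)<rr)&(z>lo)&(z<hi)
    q=W[m];(cx,cy),r=cv2.minEnclosingCircle(q[:,:2].astype(np.float32)); print(lo,len(q),cx,cy,r,q.mean(0))
```

```text
10.9667 [ 0.4964 -0.1959  0.1099] [0.36 0.57 0.3 ] 0.08530342802956918
0.076 20067 0.49854937195777893 -0.19300034642219543 0.05828479304909706 [ 0.5077035  -0.19334656  0.08098122]
0.1 2621 0.4984437823295593 -0.19309914112091064 0.022240648046135902 [ 0.50555613 -0.19274847  0.10607295]
0.124 1584 0.49794963002204895 -0.1963924616575241 0.011319388635456562 [ 0.49912621 -0.19642587  0.12850147]
```

View pics/w6.png

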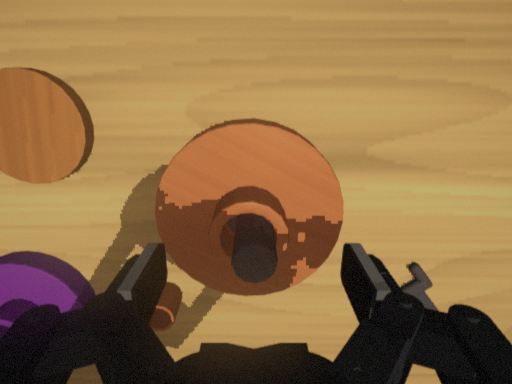

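The collar centre is at (.4984,-.1931) and the post at (.4979,-.1964), so the outer cover sits about 3 mm to +y of the post. I'll centre the fingers on the collar, go down and close.

>>> apply_moves(rows="0 0 0 0.2 -0.28 0 1; 0 0 0 0 0 0.8 1; 0 0 0 0 0 0.8 1; 0 0 0 0 0 0.6 1; 0 0 0 0 0 0.2 1", squeeze=40)

```text
clock: 11.43
position: [0.4973, -0.1924, 0.0839]
tcp_rot: [1.0, 0.0, -0.001, -0.001]
wrist_force: [-0.2, -0.1, -1.3]
opening: 0.0857
```

>>> apply_moves(rows="0 0 0 0 0 0 1; 0 0 0 0 0 0 1; 0 0 0 0 0 0 1; 0 0 0 0 0 0 1")

```text
clock: 11.77
position: [0.4986, -0.1933, 0.0863]
tcp_rot: [1.0, 0.0, 0.0, 0.0]
wrist_force: [-0.8, -0.3, 0.7]
opening: 0.0855
```

>>> apply_moves(rows="0 0 0 0 0 0 0.3; 0 0 0 0 0 0 0.1; 0 0 0 0 0 0 0.1; 0 0 0 0 0 0 0.05; 0 0 0 0 0 0 0")

```text
clock: 12.18
position: [0.4984, -0.1931, 0.0863]
tcp_rot: [1.0, -0.0, -0.0, -0.0]
wrist_force: [-1.9, 1.0, 2.9]
opening: 0.0433
```

>>> apply_moves(rows="0 0 0 0 0 0 -0.1; 0 0 0 0 0 0 -0.3; 0 0 0 0 0 0 -1; 0 0 0 0 0 0 -1; 0 0 0 0 0 0 -1")

```text
clock: 12.6
position: [0.4985, -0.1931, 0.0863]
tcp_rot: [1.0, -0.0, 0.0, -0.0]
wrist_force: [-3.0, 1.1, 5.8]
opening: 0.0426
```

Run:
```python
from h import *
s=observe();print(s["clock"],s["position"].round(4),s["wrist_force"].round(2),s["opening"])
p,d,W=cloud("wrist","w7.png");z=W[...,2]
for lo,hi,rr in ((.076,.09,.07),(.1,.112,.04),(.124,.136,.025)):
    m=(np.hypot(W[...,0]-.497,W[...,1]+.195)<rr)&(z>lo)&(z<hi)
    q=W[m];(cx,cy),r=cv2.minEnclosingCircle(q[:,:2].astype(np.float32)); print(lo,len(q),cx,cy,r,q.mean(0))
```

```text
12.6 [ 0.4985 -0.1931  0.0863] [-2.98  1.09  5.81] 0.04264409211057111
0.076 19597 0.49839726090431213 -0.19319985806941986 0.05814860388636589 [ 0.51845954 -0.1930401   0.08100485]
0.1 4627 0.5047330856323242 -0.19338750839233398 0.03514639660716057 [ 0.50580263 -0.19286835  0.10608174]
0.124 2641 0.49836111068725586 -0.19453875720500946 0.024998515844345093 [ 0.49945581 -0.19717586  0.12787384]
```

View pics/w7.png

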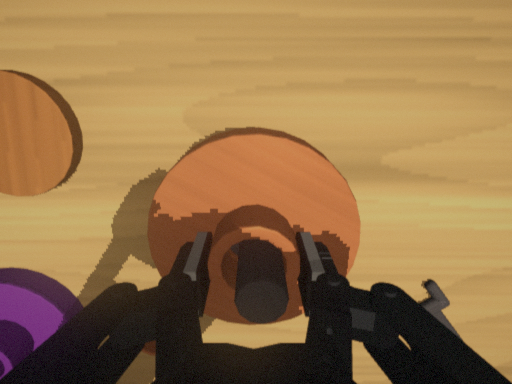

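>>> apply_moves(rows="0 0 0 0 0 -0.05 -1; 0 0 0 0 0 -0.05 -1; 0 0 0 0 0 -0.1 -1; 0 0 0 0 0 -0.1 -1; 0 0 0 0 0 0 -1", squeeze=50)

```text
clock: 13.07
position: [0.4981, -0.193, 0.0885]
tcp_rot: [1.0, 0.0, -0.0, -0.0]
wrist_force: [0.5, -0.3, -2.0]
opening: 0.0422
```

Carrying about 2.5 N, which is the outer cover alone. I'll recentre it about the post.

>>> apply_moves(rows="0 0 0 0 0.1 0 -1; 0 0 0 0 0.1 0 -1; 0 0 0 0 0.1 0 -1; 0 0 0 0 0 0 -1; 0 0 0 0 0 0 -1")

```text
clock: 13.48
position: [0.4983, -0.1962, 0.0888]
tcp_rot: [1.0, -0.0, -0.0, -0.0]
wrist_force: [0.5, -0.7, -2.8]
opening: 0.0426
```

Run:
```python
from h import *
s=observe();print(s["clock"],s["position"].round(4),s["wrist_force"].round(2),s["opening"])
p,d,W=cloud("wrist","w8.png");z=W[...,2]
g=(p.max(2)<90)
for lo,hi,rr in ((.078,.09,.07),(.127,.136,.015)):
    m=(np.hypot(W[...,0]-.498,W[...,1]+.196)<rr)&(z>lo)&(z<hi)
    q=W[m];(cx,cy),r=cv2.minEnclosingCircle(q[:,:2].astype(np.float32)); print(lo,len(q),cx,cy,r,q.mean(0))
p,d,W=cloud("side","s8.png");cv2.imwrite("pics/s8c.png",cv2.resize(p[90:270,160:340,::-1],None,fx=3.3,fy=3.3))
```

```text
13.4833 [ 0.4983 -0.1962  0.0888] [ 0.48 -0.7  -2.84] 0.04259855345263353
0.078 19661 0.4980173707008362 -0.19599312543869019 0.05839625373482704 [ 0.51744947 -0.19651635  0.08329509]
0.127 1873 0.4981188476085663 -0.19592291116714478 0.011363684199750423 [ 0.49869954 -0.19638922  0.12875128]
```

View pics/w8.png

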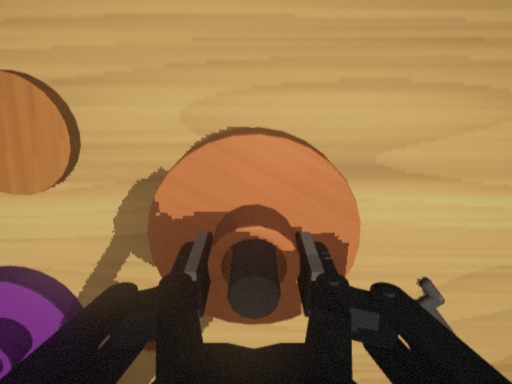

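View pics/s8c.png

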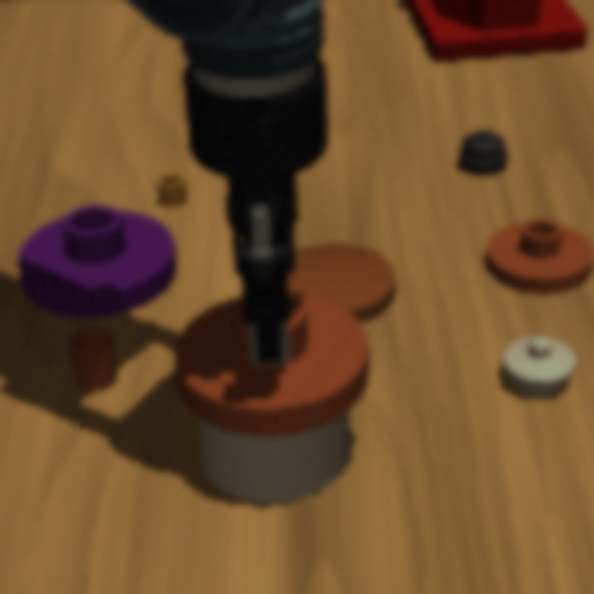

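Centred: collar (.498,-.196), post (.498,-.196). I'll lift straight up at a moderate speed.

>>> apply_moves(rows="0 0 0 0 0 -0.3 -1; 0 0 0 0 0 -0.5 -1; 0 0 0 0 0 -0.5 -1; 0 0 0 0 0 -0.5 -1; 0 0 0 0 0 -0.5 -1")

```text
clock: 14.0
position: [0.4986, -0.1962, 0.1128]
tcp_rot: [1.0, 0.0, 0.0, 0.0]
wrist_force: [0.0, -0.5, -1.5]
opening: 0.0423
```

>>> apply_moves(rows="0 0 0 0 0 -0.5 -1; 0 0 0 0 0 -0.5 -1; 0 0 0 0 0 -0.5 -1; 0 0 0 0 0 -0.5 -1; 0 0 0 0 0 -0.5 -1")

```text
clock: 14.42
position: [0.4983, -0.1961, 0.1374]
tcp_rot: [1.0, 0.0, 0.0, -0.0]
wrist_force: [-0.9, 0.1, -2.3]
opening: 0.0423
```

>>> apply_moves(rows="0 0 0 0 0 -0.5 -1; 0 0 0 0 0 -0.5 -1; 0 0 0 0 0 -0.5 -1; 0 0 0 0 0 -0.5 -1; 0 0 0 0 0 -0.5 -1")

```text
clock: 14.83
position: [0.4983, -0.1961, 0.1624]
tcp_rot: [1.0, 0.0, -0.0, -0.0]
wrist_force: [0.4, 0.8, -2.3]
opening: 0.0423
```

>>> apply_moves(rows="0 0 0 0 0 -0.6 -1; 0 0 0 0 0 -0.7 -1; 0 0 0 0 0 -0.7 -1; 0 0 0 0 0 -0.7 -1; 0 0 0 0 0 -0.4 -1")

```text
clock: 15.25
position: [0.4988, -0.1964, 0.1943]
tcp_rot: [1.0, 0.0, 0.001, 0.0]
wrist_force: [-0.3, -0.1, -2.2]
opening: 0.0422
```

>>> apply_moves(rows="0 0 0 0 0 0 -1; 0 0 0 0 0 0 -1; 0 0 0 0 0 0 -1; 0 0 0 0 0 0 -1; 0 0 0 0 0 0 -1")

```text
clock: 15.67
position: [0.4981, -0.196, 0.1924]
tcp_rot: [1.0, 0.0, -0.0, -0.0]
wrist_force: [0.0, 0.4, -2.0]
opening: 0.042
```

Run:
```python
from h import *
s=observe();print(s["clock"],s["position"].round(4),s["wrist_force"].round(2),s["opening"])
for n in ("side","wrist","top"):
    p,d,W=cloud(n,n+"9.png");z=W[...,2]
    m=(np.hypot(W[...,0]-.498,W[...,1]+.196)<.075)&(z>.165)&(z<.195)
    q=W[m]; print(n,len(q),q[:,2].mean(),cv2.minEnclosingCircle(q[:,:2].astype(np.float32)))
    A=np.c_[q[:,:2]-[.497,-.195],np.ones(len(q))];print(np.linalg.lstsq(A,q[:,2],rcond=None)[0].round(4))
    if n=="side":
        cv2.imwrite("pics/s9c.png",cv2.resize(p[70:260,160:350,::-1],None,fx=3.1,fy=3.1))
        for lo,hi in((.072,.08),(.125,.135)):
            m=(np.hypot(W[...,0]-.498,W[...,1]+.196)<.055)&(z>lo)&(z<hi);q=W[m];print(lo,len(q),q.mean(0) if len(q) else 0,cv2.minEnclosingCircle(q[:,:2].astype(np.float32)) if len(q) else 0)
```

```text
15.6667 [ 0.4981 -0.196   0.1924] [ 0.    0.36 -1.97] 0.04196736390296365
side 1834 0.1844559257635871 ((0.4985261559486389, -0.19836564362049103), 0.058941394090652466)
[-0.004   0.1125  0.1874]
0.072 951 [ 0.49850884 -0.20516161  0.07622922] ((0.49787598848342896, -0.19706450402736664), 0.047824420034885406)
0.125 42 [ 0.49843399 -0.20431928  0.12862133] ((0.49846458435058594, -0.19877368211746216), 0.01052300538867712)
wrist 21490 0.18664617149112567 ((0.49781861901283264, -0.19612398743629456), 0.05838087946176529)
[-0.0201 -0.0015  0.187 ]
top 243 0.18812171497231048 ((0.48251640796661377, -0.18016210198402405), 0.05329301953315735)
[-0.0587  0.0063  0.1857]
```

View pics/s9c.png

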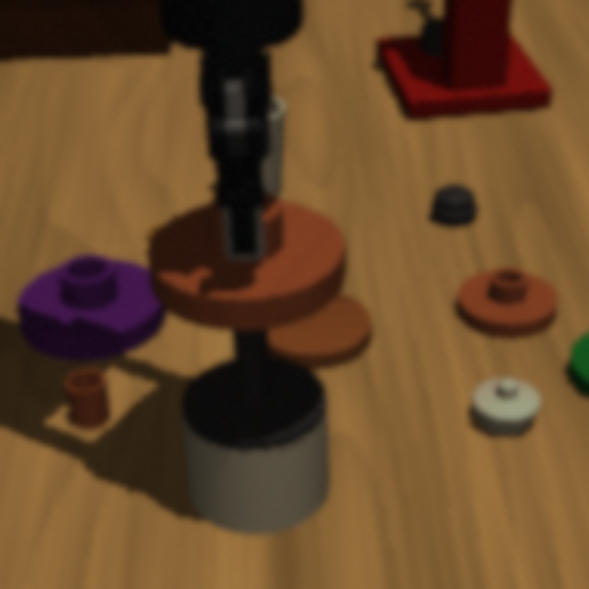

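View pics/wrist9.png

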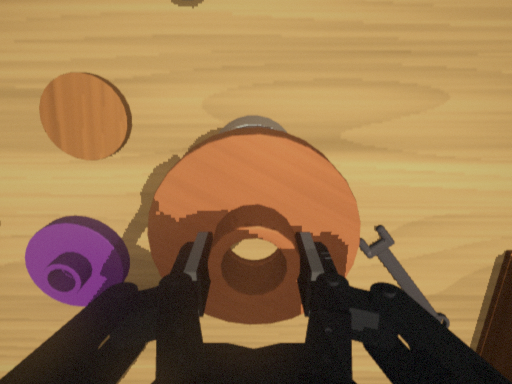

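Run:
```python
from h import *
for n in ("wrist","side"):
    p,d,W=cloud(n);z=W[...,2];r=np.hypot(W[...,0]-.498,W[...,1]+.196)
    m=(r<.054)&(r>.026)&(z>.18)&(z<.195);q=W[m]
    for _ in range(3):
        A=np.c_[q[:,:2]-[.498,-.196],np.ones(len(q))];c=np.linalg.lstsq(A,q[:,2],rcond=None)[0];q=q[abs(q[:,2]-A@c)<.0015]
    print(n,len(q),c.round(4))
    # flange plane
    m=(r<.045)&(r>.014)&(z>.07)&(z<.082);q=W[m]
    if len(q)>50:
        A=np.c_[q[:,:2]-[.498,-.196],np.ones(len(q))];print("flange",len(q),np.linalg.lstsq(A,q[:,2],rcond=None)[0].round(4))
s=observe();print(s["clock"],s["position"],s["wrist_force"],s["opening"])
```

```text
wrist 15317 [-0.0014 -0.0017  0.1871]
side 875 [1.000e-04 6.000e-04 1.886e-01]
flange 797 [-0.0004  0.0038  0.0764]
15.9167 [ 0.49833633 -0.19610718  0.19279259] [-0.27511547  0.5790336  -3.17336581] 0.04229324638230594
```

The outer cover is level (tilt under 0.2°). The inner flange is level at 76 mm, which is its seated height, and the grip is steady, so I'll hand in.

```bash
python3 -c "
from plant import hand_in
print(hand_in())"
```

```text
the job is handed in; nothing more can be done
None
```

I lifted both covers together by the post and lowered them nested onto the wide pot until the inner cover was fully home. I then gripped the outer cover by its collar, recentred it about the post and lifted it off straight up. The job was handed in at about 16 s, with the arm still holding the outer cover over the pot.

- **Inner cover:** its flange top measured 76.4 mm, against 76 mm when fully seated, and it lay level. While lowering, contact came only at the expected seated height, and the push rose to about 8 N upward before I released.
- **Outer cover:** it is level, with a tilt under 0.2°. Its lower edge is about 35 mm above the post top, and the grip is steady with about 2–3 N on the wrist, which fits this cover alone (0.26 kg).
- **Checks that disagreed:** a first plane fit of the outer cover suggested tilt, because it took in points from the skirt and collar. Repeated on the plate alone, it was level in both the wrist and side views. The finger opening read about 2–3 mm under the true diameter in both grasps, but neither grip slipped.
- **Everything else:** I did not touch anything else. I did not measure the other objects again at the end, but those visible in the last side and wrist views looked in place.

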